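# Tighten a lens-cell retaining ring with a two-pin spanner

## Robot

A 6-joint arm with a two-finger parallel gripper is mounted at the origin on the work surface. World frame = base frame: x ahead of the robot, y to its left, z up, the work surface at z = 0. Lengths are in m, angles in rad, forces in N, time in s.
With the tool pointing down it reaches from about 0.35 to 0.975 m from the base axis. Payload 17.4 kg.
Tool frame: the origin (TCP) lies midway between the tips of the shut fingers; the grasp point (between the pads) lies 19 mm behind it (arm.hold_point_z is the distance from the TCP to the grasp point, in m); z points along the fingers, y is the direction in which the jaws open and shut (so a half turn about z gives the same grasp; the last joint's range is limited). The gripper opens to 85 mm and grips with 20 to 120 N. Pads are 22 mm wide; open, the fingers measure 114 mm over their backs; the gripper's body (76 mm by 85 mm) begins 54 mm behind the grasp point. The pads swing forward as they close: fully open they stand 13 mm farther back than shut.
Start: joints at [1.072, 0.116, 1.442, -0, 1.584, -0.038], TCP at [0.3, 0.605, 0.231] pointing down, gripper open.
Joint ranges: [-2.83, 2.83], [-0.83, 2.19], [0.07, 2.5], [-1.14, 4.28], [0.01, 3], [-2.97, 2.97]. Speed limits (rad/s): [1.89, 1.89, 2.22, 3.14, 3.14, 3.14].

## Interface

Orientations are given as a rotation vector (axis times angle).
In Python, from station import arm gives the robot as it stands.
- The arm moves only by the tool servo_tool, never from a script. Its argument "deltas" is a list of rows, each a list of 3 entries, a list of its own where there are three numbers: the shift along the tool's x, y, z in cm, then the turn about the tool's z in rad, then the finger opening in cm, from 0 to 8.54. A call has 1 to 5 rows; each row is the pose to reach, as a shift and turn from the pose measured when the call began, along the tool's axes at that moment; what a row does not reach only later rows make up. A row lasts 1/10 s, in which the tool goes at most 50 mm and 8.59 degrees, less where a joint would pass 70% of its speed; a pose out of reach is approached as far as the arm can. A call with a gripper value outside its range is refused whole. The fingers move at their own pace and stop on an object; "newtons" is the grip in N (left out, the last holds). Time passes only in rows, so rows that repeat a pose let the fingers close. It gives the time, the measured TCP pose, the force and the opening at its end, in the units of the state.
- arm.read_state(): the state, without advancing time (a new reading comes with each control period).
- arm.read_camera(name): name is "scene" or "side" or "wrist"; returns the picture (400x640x3 uint8, blue, green, red); there is no depth.
- arm.camera_params(name): a dict with "vertical_fov" (degrees; the focal length in pixels is half the picture's height over the tangent of half this angle, whatever the lens; pixels are square), "cx", "cy" (the principal point, pixels), "R" (3x3) and "t" (3): a world point X has camera coordinates R X + t. Camera axes: x right, y down, z forward; pixel columns grow to the right and rows downward; lengths in m; the calibration is good to about 2 mm. A picture is of the moment at which its call begins: read the wrist's pose just before it. camera_params takes no time and is no camera call; for the wrist camera it gives the pose at the moment of the call.
- arm.hand_in(): hands the job in, once; it reports no verdict.
The state is a dict: "t": time; "q": joint angles; "joint_velocities": joint speeds; "joint_efforts": joint torques, N m; "position": TCP position; "ee_rot": TCP orientation; "contact_force": force on the tool from outside, world axes, zero at the start; "torque": the same for the moment, N m; "opening": finger opening in m.
Only numpy, scipy, OpenCV 4.12 (cv2) and the standard library are available. Lean on these libraries where they do the work, as an engineer would, in place of code of your own. Each camera call takes 0.05 s, during which the arm holds its last target. There are 200 camera calls.

## Task

Take the two-pin spanner from its rest, fit both of its pins all the way into the two holes of the lens cell's retaining ring, and turn the ring clockwise (seen from above) until it is fully home against its stop, feeling your way gently rather than forcing the spanner against the cell. Then put the spanner back in its rest, upright with its pins in the pockets, and leave the other things on the breadboard where they are.

Things in the scene. Friction and masses are not known exactly. Their poses are not given: they have to be found in the camera images.
- cell: Fixed lens cell: foot 116 (x) x 92 (y) x 10 mm with a screw head at each x end; on it a black barrel, 84 mm across, rim 58 mm above the underside. In its top sits the aluminium retaining ring (inner/outer diameter 38/70 mm) around a glass lens, with two opposite holes. Origin: centre of the foot's underside; z up, the ring's axis. It bears at most 60 N in all from the spanner.
- face (a point): Centre of the ring's flat upper face, 62 mm above the cell's origin. Axes as the cell's, not turning. Two round holes in this face: 8 mm diameter, 11 mm deep, 27 mm from the axis. The line through them is the x axis turned counter-clockwise by h - (ring). h is fixed in a run but differs between starts, -0.75 to 0.75 rad, NOT measured: look with a camera or feel for it with the pins.
- ring (a joint): Angle of the retaining ring, rad; grows clockwise seen from above (tightening). 0 is backed off, 1.0 is fully home against a hard stop. Starts at 0.1 to 0.45 and stays where left. Turning it takes about 0.18 N m, so pins sliding over its face at a light press (to about 5 N) do not turn it.
- spanner: Two-pin face spanner, about 180 g, upright: steel crossbar 74 (x) x 20 (y) x 10 mm, under it two round pins at x = -27 and +27 mm, 6 mm diameter, 9 mm long, the last 2 mm tapering to 3 mm. Black flat-sided grip 30 (x) x 16 (y) mm, 28 to 88 mm above the origin; grip it across y. Origin: midway between the pin tips, at tip height; x from pin to pin, z up. A half turn about z changes nothing.
- rest: Grey spanner rest, fixed block 100 (x) x 50 (y) x 30 mm; in its top two pockets at x = -27 and +27 mm, each 16 (x) x 12 (y) mm, 18 mm deep. Origin: centre of the underside, z up. The spanner stands with its crossbar flat on the block and pins in the pockets, its origin 21 mm above the rest's and the x axes parallel, either way round.
- post: Bystander: a bare steel post, 12.7 mm in diameter and 100 mm long, lying on the breadboard; origin at its underside's centre.
- jar: Bystander: a small grey jar with a white lid, 40 mm in diameter and 45 mm high; origin at its underside's centre.
- screwdriver: Bystander: a screwdriver about 150 mm long lying on the breadboard; origin at its underside.
There are look-alikes about, which are no part of the job. Of the things that look like the spanner, the middle-sized one is meant.

How it is judged:
On the way, in this order (a step that is already met when the one before it is completed fails the run):
1. the spanner is lifted out of its rest (z of spanner in the frame of rest above 0.05 m), for 0.1 s.
2. both pins are in the ring's holes (tips at least 5.5 mm below the ring's face, spanner upright and centred on the ring) (z of spanner in the frame of face below -0.0055 m and horizontal distance between spanner and face below 0.004 m and angle between spanner's own z axis and vertical below 0.1 rad), for 0.2 s.
3. the ring is turned home (joint above 0.96) with both pins still in the holes (all of step 2 and value of joint ring above 0.96 rad), for 0.2 s.
At the end, for the whole second after the job is handed in: The ring is home (joint above 0.96 of 1.0) and the spanner stands at rest in its rest, released: its origin within 7 mm (x) and 6 mm (y) of the rest's axis and 18 to 23.5 mm above the rest's origin, tilted by less than 0.06 rad (value of joint ring above 0.96 rad and x of spanner in the frame of rest between -0.007 and 0.007 m and y of spanner in the frame of rest between -0.006 and 0.006 m and z of spanner in the frame of rest between 0.018 and 0.0235 m and angle between spanner's own z axis and vertical below 0.06 rad and linear speed of spanner below 0.01 m/s); the robot touches nothing.
It fails at once if the spanner bears on the cell or ring with more than 60 N (contact force between spanner and cell above 60 N).
It fails at once if a bystander (post, jar or screwdriver) is moved by more than 15 mm (distance of any of post, jar, screwdriver from where it was at the start of the episode above 0.015 m).
It also fails if it takes over 67 s, if anything falls off the work surface, if the arm or the gripper's body presses on something with over 40 N, if the wrist force passes 120 N, or if a joint passes its speed limit or range.

## Working session

There is one attempt and no reset: what is moved stays moved. The work goes in short steps, Python scripts to look and compute and a tool call to move; the robot and the scene stay as the last step left them, time stands still between calls to the robot, and variables do not carry over. Pictures are saved under pics/ and viewed, about 8 in all and at most 12, crops included, and the job is handed in when it is done.

Besides the shell and the picture viewer there is one more tool, called as a command line: name --argument value ..., lists and objects as JSON in quotes. servo_tool: Moves the arm, as the interface text tells. Its arguments: {"type":"object","properties":{"deltas":{"type":"array"},"newtons":{"type":"number"}},"required":["deltas"]}

```bash
mkdir -p pics
cat > h.py <<'E'
import numpy as np,cv2
from station import arm
from scipy.spatial.transform import Rotation as Ro
def snap(n,f):
    P=arm.camera_params(n); im=np.array(arm.read_camera(n)); cv2.imwrite('pics/'+f+'.png',im); np.savez('pics/'+f+'.npz',im=im,**{k:np.array(v) for k,v in P.items()}); return im,P
def ld(f):
    d=np.load('pics/'+f+'.npz'); return d['im'],d
def foc(P): return 200/np.tan(np.radians(float(P['vertical_fov']))/2)
def onz(P,uv,z):
    uv=np.atleast_2d(uv).astype(float); f=foc(P); R=np.array(P['R']);t=np.array(P['t'])
    d=np.c_[(uv[:,0]-P['cx'])/f,(uv[:,1]-P['cy'])/f,np.ones(len(uv))]@R; c=-R.T@t
    return c+d*((z-c[2])/d[:,2])[:,None]
def proj(P,X):
    X=np.atleast_2d(X)@np.array(P['R']).T+np.array(P['t']); f=foc(P)
    return np.c_[X[:,0]/X[:,2]*f+P['cx'],X[:,1]/X[:,2]*f+P['cy']]
def st():
    s=arm.read_state(); print({k:np.round(s[k],4).tolist() for k in('t','q','position','ee_rot','contact_force','torque','opening')}); return s
E
python3 - <<'E'
from h import *
st()
a=[snap(n,n+'0') for n in('scene','side','wrist')]
for i,P in a: print(-np.array(P['R']).T@P['t'],P['R'][2],foc(P),P['cx'],P['cy'])
cv2.imwrite('pics/m0.png',cv2.resize(np.vstack([a[0][0],a[1][0]]),(480,600),interpolation=cv2.INTER_AREA))
E
```

```text
{'t': 0.0, 'q': [1.0722, 0.1165, 1.4423, -0.0, 1.584, -0.0378], 'position': [0.3001, 0.6044, 0.2306], 'ee_rot': [-0.7174, -3.0583, 0.0018], 'contact_force': [-0.3211, 0.4725, -1.0548], 'torque': [-0.0132, -0.0035, 0.0447], 'opening': 0.0852}
[ 1.03093726 -0.40471829  1.02691142] [-0.48596862  0.28041328 -0.82776983] 409.4475011364874 319.8852841559322 197.22617386994122
[ 0.21457396 -0.67533785  0.63636634] [ 0.31067386  0.69468609 -0.64876266] 367.2876395466775 315.2361796238829 203.70742040757497
[0.23885319 0.63609727 0.37452426] [ 0.24503574 -0.12240774 -0.9617556 ] 302.06213961261255 320.9152096774719 194.82340254286402
```

View pics/scene0.png

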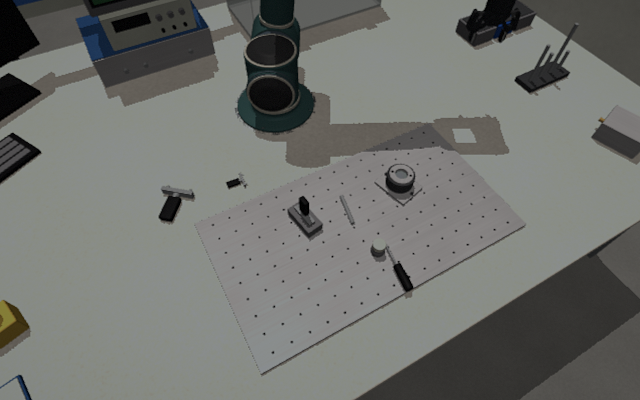

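View pics/side0.png

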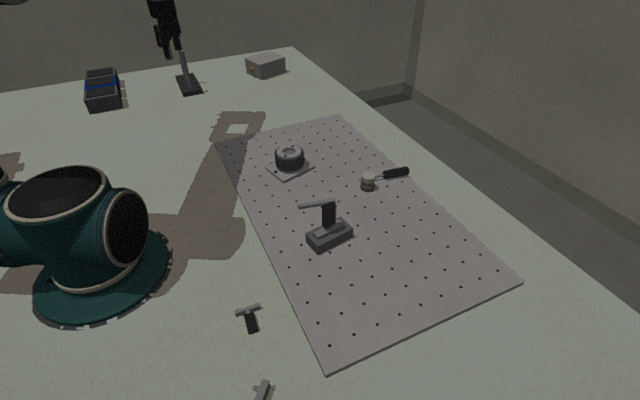

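Scene: the spanner in its rest is at about (305,213) px, with the large and small look-alikes lying at (175,200) and (237,182). The cell ring is at (400,172), the post at (347,210), the jar at (379,248) and the screwdriver at (400,270). Side: spanner at (329,215), ring at (290,152). Next I'll triangulate roughly.

```bash
cat >> h.py <<'E'
def tri(P1,u1,P2,u2):
    M=[np.c_[np.array(P['R']),np.array(P['t'])] for P in(P1,P2)]
    K=[np.array([[foc(P),0,float(P['cx'])],[0,foc(P),float(P['cy'])],[0,0,1]]) for P in(P1,P2)]
    X=cv2.triangulatePoints(K[0]@M[0],K[1]@M[1],np.array(u1,float).reshape(2,1),np.array(u2,float).reshape(2,1)); return (X[:3]/X[3]).ravel()
E
python3 - <<'E'
from h import *
a,A=ld('scene0');b,B=ld('side0')
for n,u,v in(('grip',(304,199),(328,203)),('ring',(400,172),(290,152)),('jar',(379,245),(368,177))): print(n,tri(A,u,B,v))
print('board corners',onz(A,[(197,226),(264,374),(524,225),(432,126)],.012),onz(B,[(326,375),(522,282),(340,115),(213,143)],.012))
c=[cv2.resize(x,None,fx=4,fy=4,interpolation=cv2.INTER_CUBIC) for x in(a[180:255,260:360],a[140:215,350:450],b[190:265,280:380],b[125:200,240:340])]
m=np.vstack([np.hstack(c[:2]),np.hstack(c[2:])]);cv2.imwrite('pics/crop1.png',m)
E
```

```text
grip [ 0.48552813 -0.13825078  0.12466679]
ring [0.51101448 0.16282189 0.07823256]
jar [ 0.66837572 -0.00995086  0.05101559]
board corners [[ 0.35438996 -0.41620923  0.012     ]
 [ 0.80530832 -0.41400259  0.012     ]
 [ 0.80090941  0.40896284  0.012     ]
 [ 0.36129274  0.41711862  0.012     ]] [[ 0.34282041 -0.42059549  0.012     ]
 [ 0.79575627 -0.42034375  0.012     ]
 [ 0.80391009  0.40709457  0.012     ]
 [ 0.34007348  0.41638271  0.012     ]]
```

View pics/crop1.png

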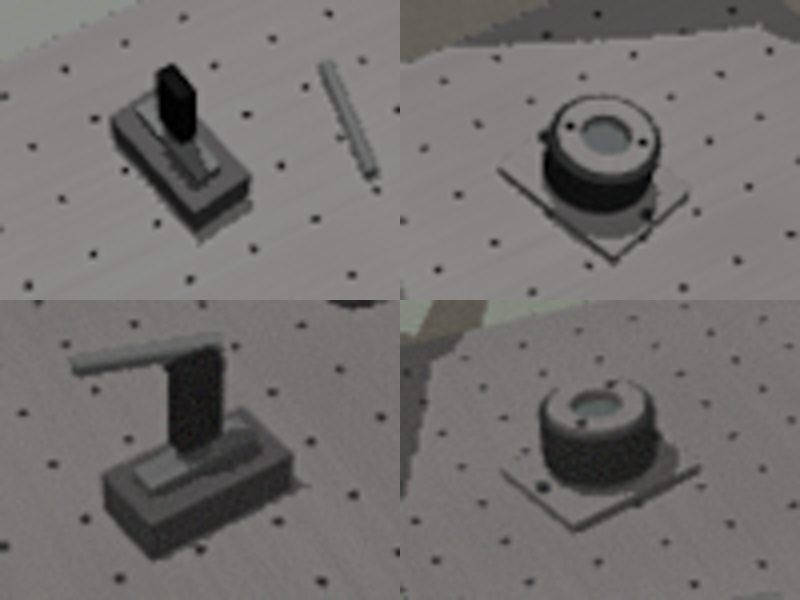

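```bash
cat >> h.py <<'E'
def plan(p,yaw,z=None):
    "deltas in tool frame to world pos p, with tool pointing down and jaw (y) axis at world angle yaw mod pi"
    s=arm.read_state(); R=Ro.from_rotvec(s['ee_rot']).as_matrix(); d=R.T@(np.array(p)-s['position'])*100
    y0=np.arctan2(R[1,1],R[0,1]); dy=(yaw-y0+np.pi/2)%np.pi-np.pi/2
    print('delta cm',d.round(2),'turn (tool z) rad',round(-dy,3),'q6',round(s['q'][5],3),'tilt',np.degrees(np.arccos(-R[2,2])).round(2),'t',s['t'])
E
python3 - <<'E'
from h import *
a,A=ld('scene0');b,B=ld('side0')
r=onz(A,np.array([(112,125),(150,85),(248,178),(200,205)])/4+[260,180],.042);print(r)
print('scene holes',onz(A,[(392.5,171.5),(410.5,175.5)],.074)); print('side holes',onz(B,[(285,155.75),(293.25,146.25)],.074))
X=r-r.mean(0); 
v=(r[2]-r[1]+r[3]-r[0]); yaw=np.arctan2(v[1],v[0]); print('rest c',r.mean(0),'yaw',yaw)
R=Ro.from_rotvec(arm.read_state()['ee_rot']).as_matrix();print(R.round(3)); print('cam off in tool',R.T@(-np.array(arm.camera_params('wrist')['R']).T@arm.camera_params('wrist')['t']-arm.read_state()['position']))
plan([.485,-.138,.25],yaw+np.pi/2)
plan([.511,.163,.25],0)
E
```

```text
[[ 0.45149942 -0.17383917  0.042     ]
 [ 0.43410586 -0.13459231  0.042     ]
 [ 0.53564546 -0.11033022  0.042     ]
 [ 0.53857069 -0.14976368  0.042     ]]
scene holes [[0.49369    0.15025725 0.074     ]
 [0.53109306 0.18821319 0.074     ]]
side holes [[0.4941822  0.15084936 0.074     ]
 [0.53383913 0.18720167 0.074     ]]
rest c [ 0.48995536 -0.14213135  0.042     ] yaw 0.2508823649523511
[[-0.896  0.445 -0.   ]
 [ 0.445  0.896 -0.001]
 [ 0.    -0.001 -1.   ]]
cam off in tool [ 0.06890816  0.00097652 -0.14390313]
delta cm [-49.58 -58.28  -1.88] turn (tool z) rad -0.712 q6 -0.038 tilt 0.05 t 0.15
delta cm [-38.52 -30.17  -1.9 ] turn (tool z) rad 1.11 q6 -0.038 tilt 0.05 t 0.15
```

servo_tool --deltas '[[[-38.5, -30.2, -4], 0, 8.5], [[-38.5, -30.2, -4], 0, 8.5], [[-38.5, -30.2, -4], 0, 8.5], [[-38.5, -30.2, -4], 0, 8.5], [[-38.5, -30.2, -4], 0, 8.5]]'

```text
t: 0.65
position: [0.4077, 0.3778, 0.2515]
ee_rot: [-0.717, -3.059, 0.001]
contact_force: [0.9, 0.4, 1.1]
opening: 0.0847
```

```bash
python3 -c "
from h import *
plan([.513,.169,.25],0)"
```

```text
delta cm [-18.71 -14.02   0.16] turn (tool z) rad 1.11 q6 -0.409 tilt 0.05 t 0.65
```

servo_tool --deltas '[[[-18.7, -14, 0], 0, 8.5], [[-18.7, -14, 0], 0, 8.5], [[-18.7, -14, 0], 0, 8.5], [[-18.7, -14, 0], 0, 8.5], [[-18.7, -14, 0], 0, 8.5]]'

```text
t: 1.15
position: [0.5137, 0.1666, 0.2516]
ee_rot: [0.719, 3.058, -0.002]
contact_force: [0.3, 0.9, 0.3]
opening: 0.0845
```

servo_tool --deltas '[[[0, 0, 0], 0, 8.5], [[0, 0, 0], 0, 8.5], [[0, 0, 0], 0, 8.5]]'

```text
t: 1.45
position: [0.5134, 0.1673, 0.2515]
ee_rot: [-0.718, -3.058, 0.002]
contact_force: [-0.3, -0.1, -0.1]
opening: 0.0849
```

Run:
```python
from h import *
s=st(); im,P=snap('wrist','w1'); print(proj(P,[[.513,.169,.074],[.4935,.1505,.074],[.5325,.1878,.074]]))
cv2.imwrite('pics/w1b.png',cv2.convertScaleAbs(im,alpha=1.6))
plan([.487,-.140,.25],.25+np.pi/2)
```

```text
{'t': 1.45, 'q': [0.2681, -0.1842, 1.7018, -0.0008, 1.6247, -0.8416], 'position': [0.5134, 0.1673, 0.2515], 'ee_rot': [-0.7179, -3.0581, 0.0016], 'contact_force': [-0.3355, -0.0809, -0.113], 'torque': [0.0007, 0.0078, 0.0193], 'opening': 0.0849}
[[321.37984128 173.77985225]
 [297.93069285 165.3708438 ]
 [344.72090366 181.94212911]]
delta cm [-11.31 -28.71   0.19] turn (tool z) rad -0.711 q6 -0.842 tilt 0.06 t 1.5
```

View pics/w1b.png

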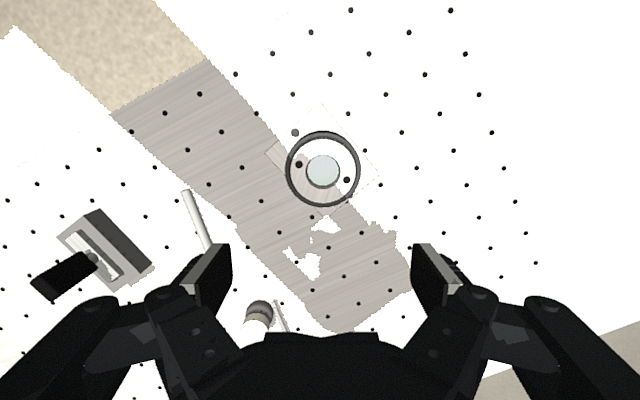

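The wrist view shows the holes at about (299,164) and (347,180), the barrel circle around (323,169), and the spanner and rest at lower left. I'll refine the positions with blob centroids.

```bash
cat > ring.py <<'E'
from h import *
import sys
def ring(f,g,z=.074,r=9):
    im,P=ld(f); g8=cv2.cvtColor(im,cv2.COLOR_BGR2GRAY).astype(float); out=[]
    for u,v in g:
        u,v=int(u),int(v); w=g8[v-r:v+r+1,u-r:u+r+1]; th=(w.min()+np.median(w))/2; n,l,s,_=cv2.connectedComponentsWithStats((w<th).astype(np.uint8)); k=l[r-2:r+3,r-2:r+3].max()
        ww=np.where(l==k,np.median(w)-w,0); yy,xx=np.mgrid[-r:r+1,-r:r+1]; out.append((u+(ww*xx).sum()/ww.sum(),v+(ww*yy).sum()/ww.sum())); print(out[-1],s[k,4],w.min(),np.median(w))
    X=onz(P,out,z); d=X[1]-X[0]; print(X,'c',X.mean(0),'ang',np.arctan2(d[1],d[0]),'half',np.linalg.norm(d)/2); return X
if __name__=='__main__':
    ring('w1',[(299,164),(347,180)])
    im,P=ld('w1'); g8=cv2.cvtColor(im,cv2.COLOR_BGR2GRAY)
    w=g8[120:220,275:375]; c,_=cv2.findContours((w>110).astype(np.uint8),cv2.RETR_LIST,cv2.CHAIN_APPROX_NONE)
    for k in c:
        if len(k)>60: print('contour',len(k),cv2.fitEllipse(k))
E
python3 ring.py
```

```text
(np.float64(298.5257265364459), np.float64(164.07503573130063)) 40 5.0 130.0
(np.float64(346.22601598934045), np.float64(179.51315789473685)) 36 2.0 197.0
[[0.49253569 0.15172675 0.074     ]
 [0.53076768 0.19042855 0.074     ]] c [0.51165169 0.17107765 0.074     ] ang 0.7915046809592291 half 0.02720070881263919
contour 143 ((47.213008880615234, 51.20079803466797), (33.562557220458984, 34.001705169677734), 95.61717224121094)
contour 181 ((47.758758544921875, 50.4239387512207), (62.99630355834961, 64.31299591064453), 93.21546173095703)
contour 223 ((47.193870544433594, 49.166053771972656), (77.34419250488281, 78.02355194091797), 169.2267608642578)
contour 420 ((49.9002571105957, 49.15311813354492), (116.26165008544922, 116.6290054321289), 112.37242889404297)
```

servo_tool --deltas '[[[-11.3, -28.7, 0], -0.71, 8.5], [[-11.3, -28.7, 0], -0.71, 8.5], [[-11.3, -28.7, 0], -0.71, 8.5], [[-11.3, -28.7, 0], -0.71, 8.5], [[-11.3, -28.7, 0], -0.71, 8.5]]'

```text
t: 2.0
position: [0.4945, -0.0564, 0.252]
ee_rot: [-0.337, 3.123, -0.001]
contact_force: [1.4, -0.2, 0.0]
opening: 0.0849
```

```bash
python3 -c "
from h import *
plan([.487,-.140,.25],.25+np.pi/2)"
```

```text
delta cm [ 2.52 -8.    0.21] turn (tool z) rad -0.035 q6 -1.95 tilt 0.05 t 2.0
```

servo_tool --deltas '[[[2.5, -8, 0], -0.04, 8.5], [[2.5, -8, 0], -0.04, 8.5], [[2.5, -8, 0], -0.04, 8.5], [[2.5, -8, 0], -0.04, 8.5]]'

```text
t: 2.4
position: [0.4873, -0.1394, 0.2521]
ee_rot: [-0.399, 3.116, -0.001]
contact_force: [0.1, 1.4, 0.3]
opening: 0.0852
```

Run:
```python
from h import *
s=st(); im,P=snap('wrist','w2'); print(proj(P,[[.487,-.140,.121],[.487,-.140,.042]]))
plan([.487,-.140,.25],.25+np.pi/2)
```

```text
{'t': 2.4, 'q': [-0.3287, -0.26, 1.7645, -0.0005, 1.6369, -2.1545], 'position': [0.4873, -0.1394, 0.2521], 'ee_rot': [-0.3994, 3.1161, -0.0009], 'contact_force': [0.0702, 1.4094, 0.255], 'torque': [0.0153, 0.0573, 0.0188], 'opening': 0.0852}
[[320.03949025 184.15790179]
 [320.3340336  168.22506964]]
delta cm [ 0.07 -0.1   0.21] turn (tool z) rad 0.006 q6 -2.154 tilt 0.04 t 2.45
```

View pics/w2.png

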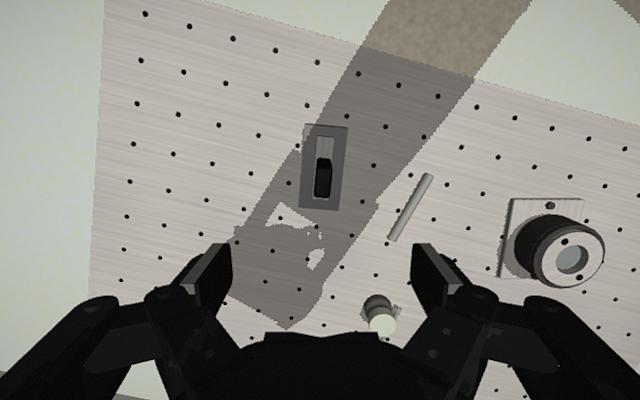

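The wrist view shows the rest block at about (300–348, 124–210), with the grip black at (322,178); the post is at (410,207) and the cell at (570,255). I'll take a zoomed crop for the corners.

Run:
```python
from h import *
im,P=ld('w2'); c=im[115:220,290:360]; cv2.imwrite('pics/w2c.png',cv2.convertScaleAbs(cv2.resize(c,None,fx=5.6,fy=5.6,interpolation=cv2.INTER_CUBIC),alpha=1.5))
g=cv2.cvtColor(im,cv2.COLOR_BGR2GRAY); m=np.zeros_like(g); m[145:208,305:342]=(g[145:208,305:342]<28)*1
k=max(cv2.findContours(m,0,1)[0],key=cv2.contourArea); print(cv2.minAreaRect(k),cv2.boundingRect(k))
```

```text
((323.1270446777344, 177.6024627685547), (15.934290885925293, 38.65876007080078), 5.19442892074585) (314, 158, 18, 40)
```

View pics/w2c.png

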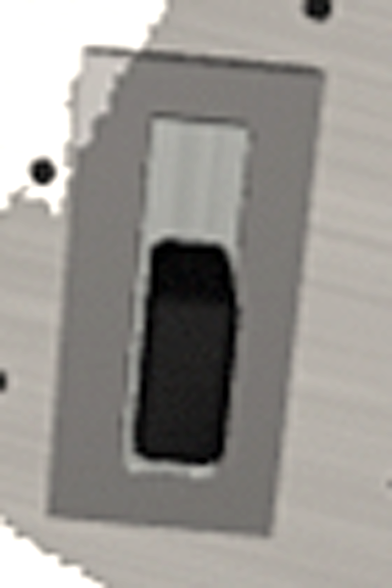

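```bash
cat > an.py <<'E'
from h import *
def rect(P,q,z):
    r=onz(P,q,z); a=(r[3]-r[0]+r[2]-r[1])/2; b=(r[1]-r[0]+r[2]-r[3])/2
    print('c',r.mean(0).round(4),'L',np.linalg.norm(a).round(4),'W',np.linalg.norm(b).round(4),'yaw',np.arctan2(a[1],a[0])%np.pi,'yawW',(np.arctan2(b[1],b[0])+np.pi/2)%np.pi); return r.mean(0)
E
python3 - <<'E'
from an import *
im,P=ld('w2'); o=np.array([290,115])
print('rest');rect(P,np.array([(84,62),(323,72),(270,533),(48,515)])/5.6+o,.042)
print('bar');c=rect(P,np.array([(150,120),(250,127),(213,473),(127,467)])/5.6+o,.052)
print('grip top');rect(P,np.array([(150,305),(235,308),(217,465),(136,455)])/5.6+o,.121)
plan([c[0],c[1],.09],.31+np.pi/2)
E
```

```text
rest
c [ 0.4877 -0.1375  0.042 ] L 0.0989 W 0.049 yaw 0.16055694987805494 yawW 0.19205858653499774
bar
c [ 0.4851 -0.1373  0.052 ] L 0.0728 W 0.0192 yaw 0.17154088712488347 yawW 0.18442066581596794
grip top
c [ 0.4858 -0.1375  0.121 ] L 0.0265 W 0.0139 yaw 0.1558114010890071 yawW 0.17368473026277265
delta cm [ 0.19  0.22 16.21] turn (tool z) rad -0.054 q6 -2.154 tilt 0.04 t 2.45
```

servo_tool --deltas '[[[0.15, 0.2, 4], 0.08, 8.5], [[0.15, 0.2, 8], 0.08, 8.5], [[0.15, 0.2, 12], 0.08, 8.5], [[0.15, 0.2, 15], 0.08, 8.5], [[0.15, 0.2, 17.2], 0.08, 8.5]]'

```text
t: 2.95
position: [0.4851, -0.1354, 0.0779]
ee_rot: [0.28, -3.128, -0.0]
contact_force: [-0.3, 0.9, -0.7]
opening: 0.0849
```

servo_tool --deltas '[[[0, 0, 0], 0, 2.5], [[0, 0, 0], 0, 2.5], [[0, 0, 0], 0, 2.5], [[0, 0, 0], 0, 2.0], [[0, 0, 0], 0, 2.0]]' --newtons 20

```text
t: 3.45
position: [0.4856, -0.1355, 0.0789]
ee_rot: [-0.28, 3.129, -0.001]
contact_force: [0.3, -0.4, 0.6]
opening: 0.0199
```

Run:
```python
from h import *
s=st(); plan([.4857,-.1374,.08],.17+np.pi/2)
```

```text
{'t': 3.45, 'q': [-0.3225, -0.1788, 1.9807, -0.0003, 1.3394, -2.0718], 'position': [0.4856, -0.1355, 0.0789], 'ee_rot': [-0.2801, 3.129, -0.0006], 'contact_force': [0.263, -0.3823, 0.5721], 'torque': [-0.1752, -0.1, -0.0251], 'opening': 0.0199}
delta cm [ 0.02 -0.19 -0.11] turn (tool z) rad 0.009 q6 -2.072 tilt 0.02 t 3.45
```

servo_tool --deltas '[[[0, -0.2, 0], 0.01, 2.0], [[0, -0.2, 0], 0.01, 0.5], [[0, -0.2, 0], 0.01, 0.5], [[0, -0.2, 0], 0.01, 0.5], [[0, -0.2, 0], 0.01, 0.5]]' --newtons 60

```text
t: 3.95
position: [0.4862, -0.1378, 0.0796]
ee_rot: [-0.264, 3.13, -0.002]
contact_force: [-0.4, -1.3, 6.4]
opening: 0.0154
```

servo_tool --deltas '[[[0, 0, 0], 0, 0.5], [[0, 0, 0], 0, 0.5], [[0, 0, 0], 0, 0.5]]'

```text
t: 4.25
position: [0.4862, -0.1378, 0.0797]
ee_rot: [-0.264, 3.13, -0.002]
contact_force: [-0.5, 0.2, 1.9]
opening: 0.0155
```

Run:
```python
from h import *
s=st(); plan([.5125,.170,.2],.78+np.pi/2)
```

```text
{'t': 4.25, 'q': [-0.3263, -0.1771, 1.9781, -0.0007, 1.3393, -2.0652], 'position': [0.4862, -0.1378, 0.0797], 'ee_rot': [-0.2638, 3.1295, -0.0019], 'contact_force': [-0.507, 0.1534, 1.8982], 'torque': [-0.1509, 0.0708, 0.0107], 'opening': 0.0155}
delta cm [ -7.75  29.9  -12.06] turn (tool z) rad -0.612 q6 -2.065 tilt 0.09 t 4.25
```

servo_tool --deltas '[[[0, 0, -2], 0, 0.5], [[0, 0, -5], 0, 0.5], [[0, 0, -9], 0, 0.5], [[0, 0, -12], 0, 0.5], [[0, 0, -12], 0, 0.5]]'

```text
t: 4.75
position: [0.4872, -0.1381, 0.2038]
ee_rot: [-0.264, 3.124, -0.005]
contact_force: [0.5, -0.9, -3.5]
opening: 0.0155
```

servo_tool --deltas '[[[-2, 6, 0], -0.1, 0.5], [[-4, 12, 0], -0.25, 0.5], [[-6, 18, 0], -0.4, 0.5], [[-7.75, 23, 0], -0.55, 0.5], [[-7.75, 29.9, 0], -0.61, 0.5]]'

```text
t: 5.25
position: [0.516, 0.1116, 0.2019]
ee_rot: [-1.199, 2.9, -0.007]
contact_force: [1.2, 0.3, -2.1]
opening: 0.0152
```

Run:
```python
from h import *
plan([.5125,.170,.15],.78+np.pi/2)
```

```text
delta cm [-3.87  4.41  5.17] turn (tool z) rad 0.004 q6 -2.188 tilt 0.33 t 5.25
```

servo_tool --deltas '[[[-3.9, 4.4, 2], 0, 0.5], [[-3.9, 4.4, 5.2], 0, 0.5], [[-3.9, 4.4, 5.2], 0, 0.5], [[-3.9, 4.4, 5.2], 0, 0.5], [[-3.9, 4.4, 5.2], 0, 0.5]]'

```text
t: 5.75
position: [0.5134, 0.1693, 0.1509]
ee_rot: [-1.197, 2.9, -0.008]
contact_force: [-0.4, 0.7, -2.1]
opening: 0.0153
```

Run:
```python
from h import *
st()
w,_=snap('wrist','w3'); a,A=snap('scene','s3'); b,B=snap('side','d3')
print(proj(A,[.5125,.17,.074]),proj(B,[.5125,.17,.074]))
f=lambda x:cv2.convertScaleAbs(cv2.resize(x,(400,300),interpolation=cv2.INTER_CUBIC),alpha=1.4)
cv2.imwrite('pics/m3.png',np.vstack([np.hstack([f(a[125:200,350:450]),f(b[105:180,240:340])]),np.hstack([f(w[50:350,120:520]),f(w[100:250,220:420])])]))
plan([.5125,.170,.13],.78+np.pi/2)
```

```text
{'t': 5.75, 'q': [0.2738, -0.1494, 1.8345, -0.0044, 1.4514, -2.0796], 'position': [0.5134, 0.1693, 0.1509], 'ee_rot': [-1.1971, 2.8996, -0.0077], 'contact_force': [-0.3559, 0.6788, -2.112], 'torque': [0.019, -0.0256, -0.0519], 'opening': 0.0153}
[[401.70656924 173.42069003]] [[288.57863567 150.87391297]]
delta cm [0.03 0.12 2.1 ] turn (tool z) rad 0.003 q6 -2.079 tilt 0.41 t 5.9
```

View pics/m3.png

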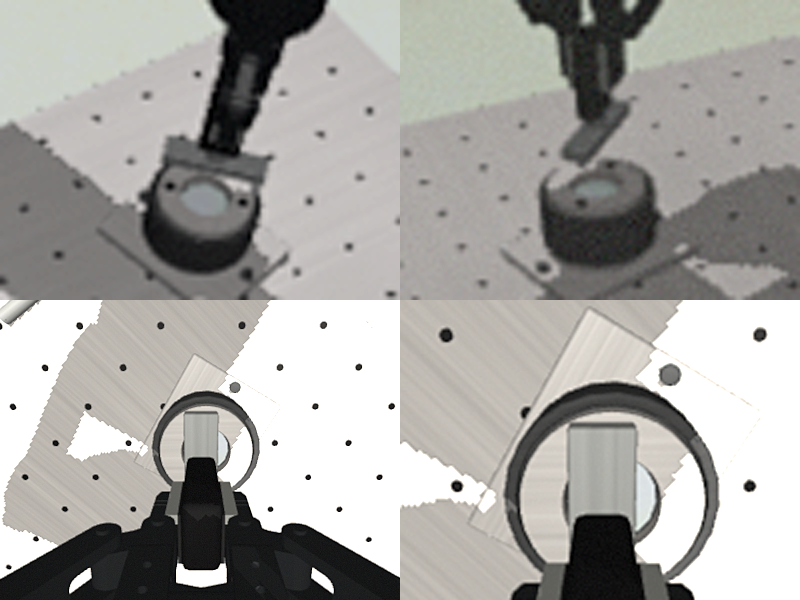

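The combined view shows the crossbar above the ring, roughly aligned. In the wrist crop the barrel circle seems a few px to the right of the bar, so I'll quantify that.

```bash
cat > circ.py <<'E'
from h import *
im,P=ld('w1')
print('w1 outer',onz(P,[(322.2,169.17)],.070),'ring',onz(P,[(322.76,170.4)],.074),'inner',onz(P,[(322.2,171.2)],.072))
im,P=ld('w3'); g=cv2.cvtColor(im,cv2.COLOR_BGR2GRAY).astype(float)
# ring-face (bright) -> black barrel edges along rays from approximate centre
c0=proj(P,[.5125,.17,.074])[0]
for it in range(2):
  pts=[];pout=[]
  for a in np.radians(np.arange(-190,10,3)):
    r=np.arange(25,75,.5); x=c0[0]+r*np.cos(a); y=c0[1]+r*np.sin(a)
    v=cv2.remap(g.astype(np.float32),x.astype(np.float32)[None],y.astype(np.float32)[None],1)[0]
    d=np.diff(cv2.GaussianBlur(v[None],(5,1),0)[0]); k=d[20:70].argmin()+20
    if d[k]<-8: pts.append((x[k],y[k]))
  pts=np.array(pts,np.float32); e=cv2.fitEllipse(pts); print(len(pts),e,onz(P,[e[0]],.072)); 
print('proj assumed',c0)
# crossbar side edges at rows
for v in range(157,205,6): 
  row=g[v,295:350]; print(v,row[8:45].astype(int).tolist()) if v in(163,187) else None
s=arm.read_state(); R=Ro.from_rotvec(s['ee_rot']).as_matrix();p=np.array(s['position'])
print('bar edge centre pred for row', [proj(P,p+R@np.array([dx,0,.0467-.019]))[0].round(1).tolist() for dx in(.0,.037,-.037)])
E
python3 circ.py
```

```text
w1 outer [[0.50955271 0.17171703 0.07      ]] ring [[0.51032675 0.17199408 0.074     ]] inner [[0.51121073 0.17088755 0.072     ]]
67 ((325.9605712890625, 197.25985717773438), (83.12870788574219, 94.50619506835938), 111.84644317626953) [[0.50915828 0.16976829 0.072     ]]
67 ((325.9605712890625, 197.25985717773438), (83.12870788574219, 94.50619506835938), 111.84644317626953) [[0.50915828 0.16976829 0.072     ]]
proj assumed [323.09647775 201.17201394]
163 [151, 98, 71, 79, 82, 80, 80, 80, 82, 82, 80, 80, 75, 72, 73, 73, 73, 74, 74, 75, 74, 73, 73, 73, 72, 70, 70, 72, 73, 72, 70, 73, 72, 69, 78, 133, 154]
187 [136, 110, 120, 129, 126, 126, 127, 127, 129, 129, 125, 123, 121, 120, 120, 121, 122, 122, 124, 126, 127, 127, 126, 122, 118, 120, 124, 125, 123, 123, 124, 124, 123, 120, 105, 144, 165]
bar edge centre pred for row [[320.9, 225.6], [320.9, 165.4], [320.9, 279.5]]
```

Run:
```python
from h import *
im,P=ld('w3'); print('img right world',P['R'][0]); s=arm.read_state(); R=Ro.from_rotvec(s['ee_rot']).as_matrix(); print('tool y',R[:,1],'tool x',R[:,0])
print(onz(P,[(326.2,200)],.072))
for q in ([.5108,.1712,.13],[.5115,.171,.13]): plan(q,.785+np.pi/2)
```

```text
img right world [-0.70533376  0.7088291  -0.00809884]
tool y [-0.70514936  0.70902908 -0.00649138] tool x [-0.7090273  -0.70517478 -0.00296952]
[[0.5105805 0.1714579 0.072    ]]
delta cm [0.06 0.33 2.1 ] turn (tool z) rad -0.002 q6 -2.079 tilt 0.41 t 5.9
delta cm [0.03 0.26 2.1 ] turn (tool z) rad -0.002 q6 -2.079 tilt 0.41 t 5.9
```

servo_tool --deltas '[[[0.05, 0.33, 1], 0, 0.5], [[0.05, 0.33, 2], 0, 0.5], [[0.05, 0.33, 2], 0, 0.5], [[0.05, 0.33, 2], 0, 0.5]]'

```text
t: 6.3
position: [0.5107, 0.1712, 0.1305]
ee_rot: [-1.197, 2.9, -0.008]
contact_force: [0.7, 0.5, -1.6]
opening: 0.0154
```

Run:
```python
from h import *
st()
w,P=snap('wrist','w4'); a,A=snap('scene','s4'); b,B=snap('side','d4')
f=lambda x:cv2.convertScaleAbs(cv2.resize(x,(400,300),interpolation=cv2.INTER_CUBIC),alpha=1.5)
cv2.imwrite('pics/m4.png',np.vstack([np.hstack([f(a[140:200,360:440]),f(b[120:180,250:330])]),np.hstack([f(w[120:270,220:420]),f(w[220:295,270:370])])]))
```

```text
{'t': 6.3, 'q': [0.2784, -0.1413, 1.861, -0.0043, 1.417, -2.0744], 'position': [0.5107, 0.1712, 0.1305], 'ee_rot': [-1.1966, 2.9001, -0.0075], 'contact_force': [0.6627, 0.4782, -1.6318], 'torque': [0.0434, -0.0091, 0.0124], 'opening': 0.0154}
```

View pics/m4.png

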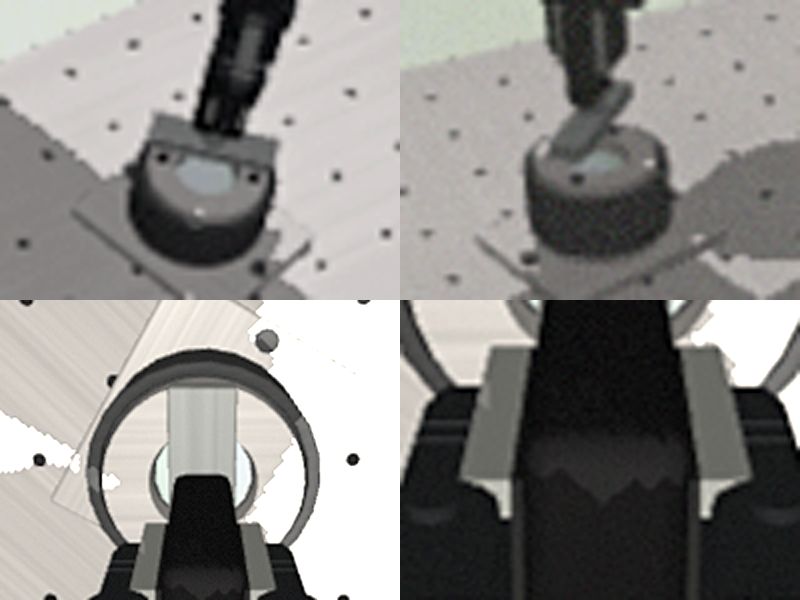

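The bar is centred laterally on the ring to about 0.5 mm (bar centre 202 vs barrel 204 crop px), and the hole line looks parallel to the bar. Descending slowly now.

servo_tool --deltas '[[[0, 0.05, 0.3], 0, 0.5], [[0, 0.05, 0.6], 0, 0.5], [[0, 0.05, 0.8], 0, 0.5], [[0, 0.05, 0.95], 0, 0.5], [[0, 0.05, 1.05], 0, 0.5]]'

```text
t: 6.95
position: [0.5107, 0.1716, 0.1205]
ee_rot: [-1.196, 2.899, -0.008]
contact_force: [-0.5, -0.5, -2.6]
opening: 0.0157
```

servo_tool --deltas '[[[0, 0, 0.05], 0, 0.5], [[0, 0, 0.1], 0, 0.5]]'

```text
t: 7.15
position: [0.5107, 0.1716, 0.1195]
ee_rot: [-1.196, 2.899, -0.008]
contact_force: [0.2, -0.5, -3.0]
opening: 0.0151
```

servo_tool --deltas '[[[0, 0, 0.08], 0, 0.5], [[0, 0, 0.16], 0, 0.5]]'

```text
t: 7.35
position: [0.5108, 0.1717, 0.1179]
ee_rot: [-1.196, 2.899, -0.008]
contact_force: [0.5, 1.0, -1.6]
opening: 0.015
```

servo_tool --deltas '[[[0, 0, 0.08], 0, 0.5], [[0, 0, 0.16], 0, 0.5]]'

```text
t: 7.55
position: [0.5108, 0.1718, 0.1163]
ee_rot: [-1.196, 2.899, -0.008]
contact_force: [1.0, 1.3, -1.7]
opening: 0.0152
```

servo_tool --deltas '[[[0, 0, 0.08], 0, 0.5], [[0, 0, 0.16], 0, 0.5]]'

```text
t: 7.75
position: [0.5109, 0.1718, 0.1147]
ee_rot: [-1.196, 2.899, -0.008]
contact_force: [0.6, 0.4, -1.8]
opening: 0.0154
```

servo_tool --deltas '[[[0, 0, 0.06], 0, 0.5], [[0, 0, 0.12], 0, 0.5]]'

```text
t: 7.95
position: [0.5109, 0.1718, 0.1134]
ee_rot: [-1.196, 2.899, -0.008]
contact_force: [0.4, 0.9, -0.9]
opening: 0.0156
```

servo_tool --deltas '[[[0, 0, 0.06], 0, 0.5], [[0, 0, 0.12], 0, 0.5]]'

```text
t: 8.15
position: [0.5109, 0.1718, 0.1122]
ee_rot: [-1.196, 2.899, -0.008]
contact_force: [0.2, 1.2, -1.7]
opening: 0.0156
```

servo_tool --deltas '[[[0, 0, 0.03], 0, 0.5], [[0, 0, 0.06], 0, 0.5]]'

```text
t: 8.35
position: [0.511, 0.1718, 0.1117]
ee_rot: [-1.196, 2.898, -0.007]
contact_force: [-0.6, 1.6, 0.7]
opening: 0.0153
```

servo_tool --deltas '[[[0, 0, 0], 0.05, 0.5], [[0, 0, 0], 0.1, 0.5], [[0, 0, 0], 0.15, 0.5]]'

```text
t: 8.65
position: [0.5111, 0.1718, 0.1118]
ee_rot: [-0.973, 2.98, -0.007]
contact_force: [2.4, 0.3, -2.0]
opening: 0.0155
```

```bash
python3 -c "
from h import *
st()"
```

```text
{'t': 8.65, 'q': [0.2792, -0.1282, 1.8805, -0.0043, 1.3823, -1.9217], 'position': [0.5111, 0.1718, 0.1118], 'ee_rot': [-0.9725, 2.9801, -0.007], 'contact_force': [2.4236, 0.3444, -1.9735], 'torque': [0.1046, -0.3349, 0.1667], 'opening': 0.0155}
```

servo_tool --deltas '[[[0, 0, 0], 0.06, 0.5], [[0, 0, 0], 0.12, 0.5], [[0, 0, 0], 0.18, 0.5], [[0, 0, 0], 0.24, 0.5], [[0, 0, 0], 0.3, 0.5]]'

```text
t: 9.15
position: [0.5114, 0.1715, 0.1119]
ee_rot: [-0.512, 3.091, -0.006]
contact_force: [3.0, -1.7, -2.2]
opening: 0.015
```

```bash
python3 -c "
from h import *
st()"
```

```text
{'t': 9.15, 'q': [0.279, -0.1282, 1.8804, -0.0051, 1.3818, -1.6194], 'position': [0.5114, 0.1715, 0.1119], 'ee_rot': [-0.5123, 3.0913, -0.0064], 'contact_force': [3.0432, -1.7371, -2.234], 'torque': [-0.4517, -0.5454, 0.2025], 'opening': 0.015}
```

servo_tool --deltas '[[[0, 0, 0], 0.03, 0.5], [[0, 0, 0], 0.06, 0.5], [[0, 0, 0], 0.09, 0.5]]'

```text
t: 9.45
position: [0.5115, 0.1714, 0.1119]
ee_rot: [-0.37, 3.111, -0.006]
contact_force: [1.1, -2.9, -2.1]
opening: 0.0151
```

```bash
python3 -c "
from h import *
st()"
```

```text
{'t': 9.45, 'q': [0.2789, -0.1282, 1.8804, -0.0055, 1.3817, -1.5277], 'position': [0.5115, 0.1714, 0.1119], 'ee_rot': [-0.3702, 3.1112, -0.0064], 'contact_force': [1.1484, -2.899, -2.1057], 'torque': [-0.29, -0.3862, 0.1977], 'opening': 0.0151}
```

servo_tool --deltas '[[[0, 0, 0], 0.02, 0.5], [[0, 0, 0], 0.04, 0.5], [[0, 0, 0], 0.06, 0.5]]'

```text
t: 9.75
position: [0.5115, 0.1713, 0.1119]
ee_rot: [-0.275, 3.121, -0.006]
contact_force: [2.0, -2.3, -1.6]
opening: 0.0154
```

```bash
python3 -c "
from h import *
st()"
```

```text
{'t': 9.75, 'q': [0.2789, -0.1282, 1.8804, -0.0057, 1.3816, -1.4664], 'position': [0.5115, 0.1713, 0.1119], 'ee_rot': [-0.2746, 3.1209, -0.0063], 'contact_force': [1.9626, -2.2884, -1.5689], 'torque': [-0.3662, -0.3248, 0.139], 'opening': 0.0154}
```

servo_tool --deltas '[[[0, 0, 0], 0.02, 0.5], [[0, 0, 0], 0.04, 0.5]]'

```text
t: 9.95
position: [0.5116, 0.1712, 0.1119]
ee_rot: [-0.21, 3.126, -0.006]
contact_force: [1.2, -1.8, -2.7]
opening: 0.0157
```

```bash
python3 -c "
from h import *
st()"
```

```text
{'t': 9.95, 'q': [0.2788, -0.1282, 1.8804, -0.0058, 1.3816, -1.4248], 'position': [0.5116, 0.1712, 0.1119], 'ee_rot': [-0.2095, 3.1258, -0.0062], 'contact_force': [1.1595, -1.7778, -2.7328], 'torque': [-0.3556, -0.3766, 0.1612], 'opening': 0.0157}
```

servo_tool --deltas '[[[0, 0, 0], 0.02, 0.5], [[0, 0, 0], 0.04, 0.5]]'

```text
t: 10.15
position: [0.5116, 0.1712, 0.1119]
ee_rot: [-0.144, 3.129, -0.006]
contact_force: [2.4, -2.2, -2.1]
opening: 0.0152
```

```bash
python3 -c "
from h import *
print(arm.read_state()['torque'],arm.read_state()['q'][5])"
```

```text
[-0.48106277 -0.36384335  0.21017163] -1.383004923342875
```

servo_tool --deltas '[[[0, 0, 0], 0.02, 0.5], [[0, 0, 0], 0.04, 0.5]]'

```text
t: 10.35
position: [0.5116, 0.1711, 0.1119]
ee_rot: [-0.079, 3.132, -0.006]
contact_force: [1.7, -3.6, -2.4]
opening: 0.0152
```

```bash
python3 -c "
from h import *
print(arm.read_state()['torque'],arm.read_state()['q'][5])"
```

```text
[-0.52231263 -0.38266321  0.1838589 ] -1.34121687220014
```

servo_tool --deltas '[[[0, 0, 0], 0.02, 0.5], [[0, 0, 0], 0.04, 0.5]]'

```text
t: 10.55
position: [0.5116, 0.1711, 0.1118]
ee_rot: [-0.013, 3.133, -0.006]
contact_force: [2.4, -2.9, -1.7]
opening: 0.0155
```

```bash
python3 -c "
from h import *
print(arm.read_state()['torque'],arm.read_state()['q'][5])"
```

```text
[-0.62807229 -0.28441767  0.2177797 ] -1.2994758254627663
```

Turned 0.77 rad so far; still only ring drag.

servo_tool --deltas '[[[0, 0, 0], 0.02, 0.5], [[0, 0, 0], 0.04, 0.5]]'

```text
t: 10.75
position: [0.5116, 0.171, 0.1119]
ee_rot: [0.052, 3.132, -0.006]
contact_force: [2.1, -2.9, -2.3]
opening: 0.0152
```

```bash
python3 -c "
from h import *
print(arm.read_state()['torque'],arm.read_state()['q'][5])"
```

```text
[-0.65817848 -0.3655652   0.19372901] -1.2577630466438812
```

servo_tool --deltas '[[[0, 0, 0], 0.015, 0.5], [[0, 0, 0], 0.03, 0.5]]'

```text
t: 10.95
position: [0.5116, 0.171, 0.1119]
ee_rot: [0.1, 3.131, -0.006]
contact_force: [3.6, -3.9, -1.1]
opening: 0.0151
```

```bash
python3 -c "
from h import *
print(arm.read_state()['torque'],arm.read_state()['q'][5])"
```

```text
[-0.75057002 -0.46313821  0.75075822] -1.2267351814014813
```

servo_tool --deltas '[[[0, 0, 0], 0.015, 0.5], [[0, 0, 0], 0.03, 0.5]]'

```text
t: 11.15
position: [0.5117, 0.1709, 0.1119]
ee_rot: [0.148, 3.128, -0.006]
contact_force: [2.6, -2.9, -2.8]
opening: 0.0152
```

```bash
python3 -c "
from h import *
print(arm.read_state()['torque'],arm.read_state()['q'][5])"
```

```text
[-0.83541717 -0.5164081   1.6129403 ] -1.1961091344009314
```

Torque climbed from 0.2 to 1.6 N m, so this is the hard stop. Now unwinding the load without turning the ring back.

servo_tool --deltas '[[[0, 0, 0], -0.03, 0.5], [[0, 0, 0], -0.055, 0.5]]'

```text
t: 11.35
position: [0.5116, 0.1711, 0.1119]
ee_rot: [0.059, 3.132, -0.006]
contact_force: [1.0, -1.0, -1.8]
opening: 0.0154
```

```bash
python3 -c "
from h import *
st()"
```

```text
{'t': 11.35, 'q': [0.2788, -0.1282, 1.8803, -0.0064, 1.3816, -1.2533], 'position': [0.5116, 0.1711, 0.1119], 'ee_rot': [0.0589, 3.1317, -0.0058], 'contact_force': [1.0362, -0.9728, -1.8263], 'torque': [-0.1781, -0.2892, -0.028], 'opening': 0.0154}
```

servo_tool --deltas '[[[0, 0, -0.2], 0, 0.5], [[0, 0, -0.5], 0, 0.5], [[0, 0, -1.0], 0, 0.5], [[0, 0, -1.6], 0, 0.5], [[0, 0, -3], 0, 0.5]]'

```text
t: 11.85
position: [0.5109, 0.1712, 0.142]
ee_rot: [0.059, 3.133, -0.006]
contact_force: [-0.3, -0.0, -2.3]
opening: 0.0156
```

servo_tool --deltas '[[[0, 0, -2], 0, 0.5], [[0, 0, -4], 0, 0.5], [[0, 0, -6], 0, 0.5], [[0, 0, -6], 0, 0.5]]'

```text
t: 12.25
position: [0.5113, 0.1718, 0.2059]
ee_rot: [0.059, 3.129, -0.003]
contact_force: [0.3, -0.4, -1.4]
opening: 0.0152
```

Run:
```python
from h import *
st(); snap('wrist','w5'); plan([.4862,-.1378,.20],.168+np.pi/2)
```

```text
{'t': 12.25, 'q': [0.28, -0.1813, 1.7728, -0.0057, 1.5388, -1.253], 'position': [0.5113, 0.1718, 0.2059], 'ee_rot': [0.059, 3.1285, -0.0033], 'contact_force': [0.2964, -0.4428, -1.4343], 'torque': [0.0316, -0.0091, -0.0371], 'opening': 0.0152}
delta cm [  1.3  -31.02   0.44] turn (tool z) rad -0.206 q6 -1.253 tilt 0.62 t 12.3
```

servo_tool --deltas '[[[0.5, -5, 0.4], -0.05, 0.5], [[1, -11, 0.4], -0.1, 0.5], [[1.3, -16, 0.4], -0.15, 0.5], [[1.3, -22, 0.4], -0.2, 0.5], [[1.3, -27, 0.4], -0.2, 0.5]]'

```text
t: 12.8
position: [0.4876, -0.0791, 0.1994]
ee_rot: [-0.257, 3.121, -0.006]
contact_force: [1.4, -0.2, -2.5]
opening: 0.0155
```

Run:
```python
from h import *
plan([.4862,-.1378,.13],.168+np.pi/2)
```

```text
delta cm [ 1.17 -5.74  6.95] turn (tool z) rad -0.004 q6 -1.947 tilt 0.59 t 12.8
```

servo_tool --deltas '[[[1.2, -4, 1], 0, 0.5], [[1.2, -5.7, 3], 0, 0.5], [[1.2, -5.7, 5], 0, 0.5], [[1.2, -5.7, 6], 0, 0.5], [[1.2, -5.7, 6], 0, 0.5]]'

```text
t: 13.3
position: [0.4849, -0.1369, 0.1376]
ee_rot: [-0.258, 3.124, -0.003]
contact_force: [-0.3, -0.4, -1.9]
opening: 0.0155
```

Run:
```python
from h import *
plan([.4862,-.1378,.0797],.168+np.pi/2)
w,P=snap('wrist','w6'); a,A=snap('scene','s6'); b,B=snap('side','d6')
f=lambda x,k=1.5:cv2.convertScaleAbs(cv2.resize(x,(400,300),interpolation=cv2.INTER_CUBIC),alpha=k)
w5,_=ld('w5')
cv2.imwrite('pics/m6.png',np.vstack([np.hstack([f(a[180:240,265:345]),f(b[180:255,280:380])]),np.hstack([f(w[120:270,220:420]),f(w5[100:250,220:420])])]))
```

```text
delta cm [-0.08 -0.09  5.79] turn (tool z) rad -0.003 q6 -2.062 tilt 0.41 t 13.3
```

View pics/m6.png

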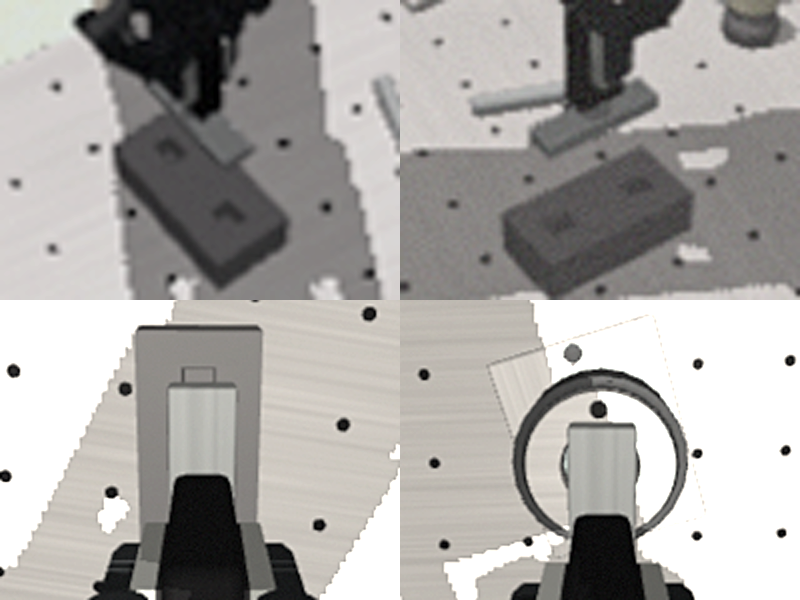

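The bar is parallel to the rest, about 1 mm to tool +y of the pocket line, which agrees with the pose numbers. The turned ring's hole lies under the bar line. Lowering.

servo_tool --deltas '[[[-0.08, -0.1, 1], 0, 0.5], [[-0.08, -0.1, 2], 0, 0.5], [[-0.08, -0.1, 3], 0, 0.5], [[-0.08, -0.1, 3.5], 0, 0.5], [[-0.08, -0.1, 3.8], 0, 0.5]]'

```text
t: 13.95
position: [0.4872, -0.1379, 0.1015]
ee_rot: [-0.259, 3.121, -0.005]
contact_force: [0.2, -1.2, -3.0]
opening: 0.0152
```

Run:
```python
from h import *
plan([.4862,-.1378,.0797],.168+np.pi/2)
```

```text
delta cm [0.12 0.04 2.18] turn (tool z) rad -0.003 q6 -2.063 tilt 0.58 t 13.95
```

servo_tool --deltas '[[[0.05, 0.03, 0.4], 0, 0.5], [[0.1, 0.03, 0.8], 0, 0.5], [[0.1, 0.03, 1.2], 0, 0.5], [[0.1, 0.03, 1.5], 0, 0.5], [[0.1, 0.03, 1.8], 0, 0.5]]'

```text
t: 14.45
position: [0.4864, -0.1378, 0.0833]
ee_rot: [-0.259, 3.121, -0.005]
contact_force: [-0.7, 0.9, -3.1]
opening: 0.0153
```

servo_tool --deltas '[[[0, 0, 0.1], 0, 0.5], [[0, 0, 0.2], 0, 0.5], [[0, 0, 0.3], 0, 0.5]]'

```text
t: 14.75
position: [0.4865, -0.1379, 0.0804]
ee_rot: [-0.259, 3.121, -0.006]
contact_force: [0.4, -0.1, -2.9]
opening: 0.0148
```

Almost seated with no obstruction. A last half millimetre, then release.

servo_tool --deltas '[[[0, 0, 0.04], 0, 0.5], [[0, 0, 0.07], 0, 0.5]]'

```text
t: 14.95
position: [0.4866, -0.1379, 0.0799]
ee_rot: [-0.259, 3.121, -0.006]
contact_force: [-0.9, 0.9, 0.7]
opening: 0.0156
```

servo_tool --deltas '[[[0, 0, 0], 0, 2.0], [[0, 0, 0], 0, 3.0], [[0, 0, 0], 0, 6.0], [[0, 0, 0], 0, 8.5], [[0, 0, 0], 0, 8.5]]'

```text
t: 15.45
position: [0.4866, -0.1379, 0.0799]
ee_rot: [-0.259, 3.121, -0.006]
contact_force: [-0.7, -0.0, 0.7]
opening: 0.0724
```

servo_tool --deltas '[[[0, 0, -1], 0, 8.5], [[0, 0, -3], 0, 8.5], [[0, 0, -7], 0, 8.5], [[0, 0, -11], 0, 8.5], [[0, 0, -16], 0, 8.5]]'

```text
t: 15.95
position: [0.4842, -0.1372, 0.2413]
ee_rot: [-0.259, 3.122, -0.005]
contact_force: [0.3, -0.1, 0.2]
opening: 0.0846
```

servo_tool --deltas '[[[0, 0, -1], 0, 8.5], [[0, 0, -1], 0, 8.5], [[0, 0, -1], 0, 8.5]]'

```text
t: 16.25
position: [0.4839, -0.1371, 0.2504]
ee_rot: [-0.259, 3.123, -0.005]
contact_force: [-0.4, -0.4, -0.2]
opening: 0.0846
```

Run:
```python
from h import *
st(); w,P=snap('wrist','w7'); a,A=snap('scene','s7'); b,B=snap('side','d7')
a0,_=ld('scene0');b0,_=ld('side0')
f=lambda x,k=1.5:cv2.convertScaleAbs(cv2.resize(x,(400,300),interpolation=cv2.INTER_CUBIC),alpha=k)
cv2.imwrite('pics/m7.png',np.vstack([np.hstack([f(a[180:255,260:360]),f(b[190:265,280:380])]),np.hstack([f(w[80:230,220:420]),f(a[130:295,310:530])])]))
```

```text
{'t': 16.25, 'q': [-0.3272, -0.2744, 1.7786, 0.0007, 1.6286, -2.0633], 'position': [0.4839, -0.1371, 0.2504], 'ee_rot': [-0.2588, 3.1226, -0.0045], 'contact_force': [-0.3648, -0.4141, -0.1964], 'torque': [-0.0168, 0.0123, 0.0229], 'opening': 0.0846}
```

View pics/m7.png

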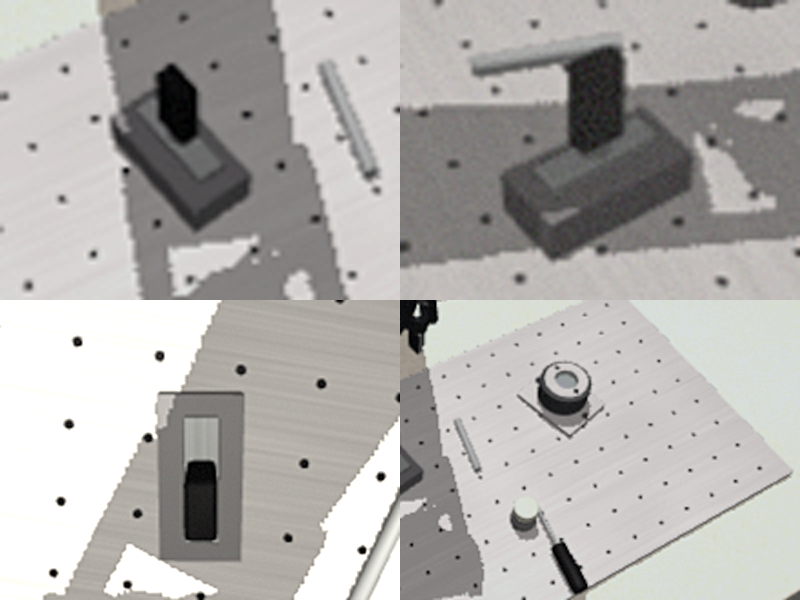

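```bash
python3 -c "
from station import arm
print(arm.hand_in())"
```

```text
the job is handed in; nothing more can be done
None
```

I turned the ring clockwise to its hard stop, put the spanner back in its rest, and handed the job in at about t = 16.4 s. No verdict was reported.

- **Spanner:** I took the middle-sized one from its rest. Both pins went down until the crossbar touched the ring's face, about 9 mm deep, at under 3 N.
- **Ring:** I turned it about 0.8 rad against a drag of about 0.2 N m. Then the torque rose to 1.6 N m, which I took as the stop. I eased the load off before lifting out.
- **Last checks:** The pictures show the spanner upright in its rest with its crossbar flat on the block. The fingers are open and clear, and the post, jar and screwdriver look unmoved.

**Not confirmed:**
- The ring's final angle rests only on the torque rise; I did not measure it from a picture.
- At the stop, 1.6 N m works out to about 30 N on each pin. If the two pins' forces are added, that is close to the 60 N limit.
- The fixed cameras placed the ring 2–3 mm away from where the wrist camera did. I went with the wrist camera, and the pins went in without resistance.

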